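# Seat a socket plate on its cone, groove and flat

### The job

Pick up the T-shaped aluminium socket plate that stands on three ball feet (not the square plate on four straight legs) by its upright grip bar and lower it gently onto the seat block held in the bench clamp, so that the ball under the socket end drops into the cone cup and the two balls of the crosspiece settle into the V-groove and onto the flat pad. Let go with all three feet fully home and the plate level, and leave the square plate and the glowing glass tube standing where they are.

Things in the scene. Friction and masses are not known exactly. Their poses are not given: they have to be found in the camera images.
- socket_plate: Loose T-shaped aluminium plate, 0.35 kg. Origin under its grip bar, level with the ball undersides; z up, x to the socket end. mm: 20 dia ball feet centred at (48,0), (-32,60), (-32,-60), height 10; sheet at heights 30-36, crosspiece x -50 to -14, y +-78, leg 40 wide to x 68; grip bar at origin, 44 along x, 16 thick in y, heights 36-72: pinch across y; socket 34 dia at x 47, top 48.
- seat_block: Fixed steel slab in a clamp at its +x edge. Origin on the cart top, z up. mm: slab x -62 to 100, y +-88, top 28; cone cup at (48,0) and V-groove (-32,60) aimed at it: 32 wide mouths, 55 deg walls, rims at height 51; flat pad (-32,-60), top 35.4. The seated plate's origin is at (0,0), height 35.4, axes along these. Clamp x 83-143, y +-30, height 54; screw bar at x 126, y +-39, top 78.
- square_plate: Bystander, not to be moved: loose square aluminium plate 112 x 112 on four straight 10 mm brass legs, with the same grip bar (44 x 16, heights 36 to 72, along its x) and a similar black socket near one corner. Origin under its middle, on the cart top; z up.
- regulator_tube: Bystander, fragile, not to be moved: squat glass tube glowing violet in a black base, 40 across, 86 tall, standing upright. Origin at the centre of its underside; z up.
Mind the look-alikes: they are no part of the job. What is shaped like the socket_plate but purple or turquoise is not meant.

How it is judged (in metres and radians):
At the end, for the whole second after the job is handed in: The T-shaped plate rests on the seat block, its origin within 10 mm along and across of the block's origin and within 4 mm of the seated height of 35.4 mm, its x axis within 10 degrees of the block's, tilted by less than 4.5 degrees, still and released (x of socket_plate in the frame of seat_block between -0.01 and 0.01 m and y of socket_plate in the frame of seat_block between -0.01 and 0.01 m and z of socket_plate in the frame of seat_block between 0.0314 and 0.0394 m and angle between the x axis of socket_plate and the x axis of seat_block, either way round below 0.175 rad and angle between socket_plate's own z axis and vertical below 0.08 rad and linear speed of socket_plate below 0.02 m/s and angular speed of socket_plate below 0.1 rad/s); the robot touches nothing.
It fails at once if the square plate is moved by more than 20 mm (distance of square_plate from where it was at the start of the episode above 0.02 m).
It fails at once if the glass tube is moved by more than 20 mm or tipped by more than 17 degrees (distance of regulator_tube from where it was at the start of the episode above 0.02 m or angle between regulator_tube's own z axis and vertical above 0.3 rad).
It fails at once if the plate is dropped onto the seat block (falls faster than 0.5 m/s close over it) (linear speed of socket_plate above 0.5 m/s and horizontal distance between socket_plate and seat_block below 0.06 m and z of socket_plate in the frame of seat_block below 0.09 m).
It also fails if it takes over 40 s, if anything falls off the work surface, if the arm or the gripper's body presses on something with over 40 N, if the wrist force passes 120 N, or if a joint passes its speed limit or range.

### The arm

A 6-joint arm with a two-finger parallel gripper is mounted at the origin on the work surface. World frame = base frame: x ahead of the robot, y to its left, z up, the work surface at z = 0. Lengths are in mm, angles in rad, forces in N, time in s.
With the tool pointing down it reaches from about 325 to 875 mm from the base axis. Payload 4.4 kg.
Tool frame: the origin (TCP) lies on the centre line of the jaws, within the pads' length; the fingertips stand ahead of it and the grasp point (between the pads) lies 6 mm ahead of it (ctrl.tcp_to_tips is the z of the fingertips in the tool frame, in mm); z points along the fingers, y is the direction in which the jaws open and shut (so a half turn about z gives the same grasp; the last joint's range is limited). The gripper opens to 85 mm and grips with 20 to 120 N. Pads are 22 mm wide; open, the fingers measure 114 mm over their backs; the gripper's body (76 mm by 85 mm) begins 54 mm behind the grasp point. The pads swing forward as they close: fully open they stand 13 mm farther back than shut.
Start: joints at [-1.405, 0.207, 1.542, -0, 1.393, -0.15], TCP at [179.116, -546.393, 256.282] pointing down, gripper open.
Joint ranges: [-2.73, 2.73], [-0.86, 2.22], [0.23, 2.46], [-1.11, 4.25], [0.08, 2.63], [-2.82, 2.82]. Speed limits (rad/s): [2.79, 2.79, 3.14, 3.14, 3.14, 3.14].

### API

Orientations are given as a 3x3 rotation matrix whose columns are the frame's x, y, z axes.
In Python, from plant import ctrl, sensors, optics gives the robot as it stands. Calls block until the motion is done:
- ctrl.move_ptp(position, orientation): joint-space move of the TCP to a pose.
- ctrl.move_l(position, rot=None, vel=150, threshold=None): straight line of the TCP; rot=None keeps the orientation; vel is the mean speed in mm/s. With threshold (N) it stops when the force on the tool has changed by that much, and returns True; else False.
- ctrl.set_joints(angles): joint-space move.
- ctrl.gripper_to(opening, force=None): finger opening in mm; force is the grip in N (None keeps the last); returns when the fingers have stopped.
- ctrl.hold(seconds).
- ctrl.solve_ik(position, orientation): joint angles nearest the present ones, or None.
- sensors.read_state(): the state.
- optics.grab_frame(name): name is "scene" or "top"; returns (picture, depth): 400x640x3 uint8, red, green, blue; 400x640 float32, mm along the optical axis (not along the pixel's ray), 0 where there is no reading.
- optics.camera_params(name): a dict with "mtx" (3x3 intrinsics, pixels), "R" (3x3) and "t" (3): a world point X has camera coordinates R X + t. Camera axes: x right, y down, z forward; pixel columns grow to the right and rows downward; lengths in mm; the calibration is good to about 2 mm. A picture is of the moment at which its call begins. camera_params takes no time and is no camera call.
A pose or a line that the arm cannot do raises ctrl.MotionError and nothing moves.
- ctrl.finish_job(): hands the job in, once; it reports no verdict.
The state is a dict: "t": time; "q": joint angles; "qvel": joint speeds; "tau": joint torques, N m; "eef_pos": TCP position; "eef_rot": TCP orientation; "force": force on the tool from outside, world axes, zero at the start; "wrist_torque": the same for the moment, N m; "grip_width": finger opening in mm.
Only numpy, scipy, OpenCV 4.12 (cv2) and the standard library are available. Lean on these libraries where they do the work, as an engineer would, in place of code of your own. Each camera call takes 0.05 s, during which the arm holds its last target.

## Working session

There is one attempt and no reset: what is moved stays moved. The work goes in short steps, each a Python script; the robot and the scene stay as the last script left them, time stands still between calls to the robot, and variables do not carry over. Pictures are saved under pics/ and viewed, and the job is handed in when it is done.

```bash
mkdir -p pics; ls; python3 - <<'E'
from plant import ctrl,sensors,optics
import cv2,numpy as np
for n in("scene","top"):
    p,d=optics.grab_frame(n); np.savez(f"pics/{n}0.npz",p=p,d=d)
    cv2.imwrite(f"pics/{n}0.png",p[:,:,::-1])
    c=optics.camera_params(n); print(n,c, -c["R"].T@c["t"])
print(ctrl.tcp_to_tips,sensors.read_state()["t"])
E
```

```text
pics
scene {'mtx': array([[485.2368559 ,   0.        , 316.00729939],
       [  0.        , 485.2368559 , 197.43851754],
       [  0.        ,   0.        ,   1.        ]]), 'R': array([[ 0.61744291,  0.78658953, -0.0064162 ],
       [ 0.45287357, -0.36213419, -0.81471735],
       [-0.64317166,  0.50013573, -0.57982279]]), 't': array([-293.30435417, -207.87588992, 1616.29701062])} [1314.7966193  -652.93671662  765.92385411]
top {'mtx': array([[471.16734174,   0.        , 322.77514833],
       [  0.        , 471.16734174, 194.41982784],
       [  0.        ,   0.        ,   1.        ]]), 'R': array([[-0.02650385, -0.99962452, -0.00695398],
       [-0.99671363,  0.02695807, -0.07638848],
       [ 0.07654727,  0.00490654, -0.99705388]]), 't': array([ -36.544057  ,  540.90028612, 1579.406132  ])} [ 417.25490761  -58.86138211 1615.81743932]
25.0 0.1
```

View pics/scene0.png

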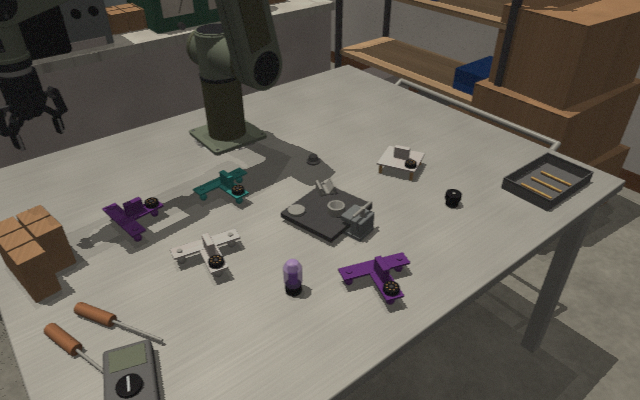

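View pics/top0.png

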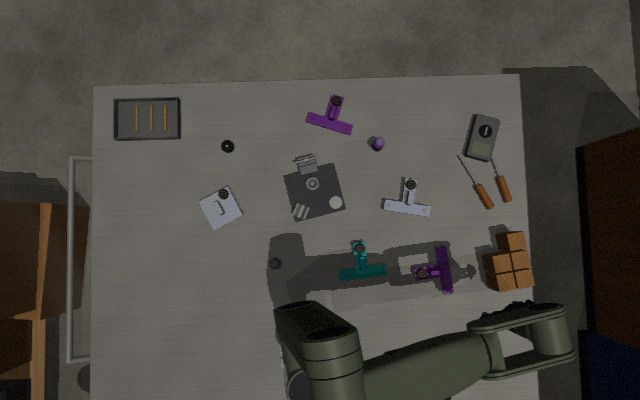

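Top view candidates: grey T (407,200), purple T's (330,117) and (437,270), turquoise T (362,262), grey square plate (220,208). Only the grey one at (407,200) is both T-shaped and aluminium. I'll confirm it with an enlarged crop, including the seat block at (314,190).

```bash
python3 - <<'E'
import cv2,numpy as np
t=cv2.imread("pics/top0.png");s=cv2.imread("pics/scene0.png")
a=cv2.resize(t[145:230,275:440],(800,412),interpolation=cv2.INTER_CUBIC)
cv2.imwrite("pics/crop_top.png",a)
b=cv2.resize(s[170:290,160:400],(800,400),interpolation=cv2.INTER_CUBIC)
cv2.imwrite("pics/crop_scene.png",b)
E
```

```text
(no output)
```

View pics/crop_top.png

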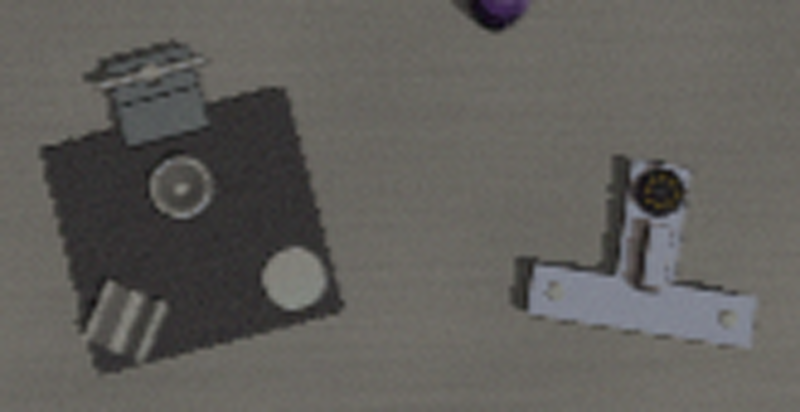

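View pics/crop_scene.png

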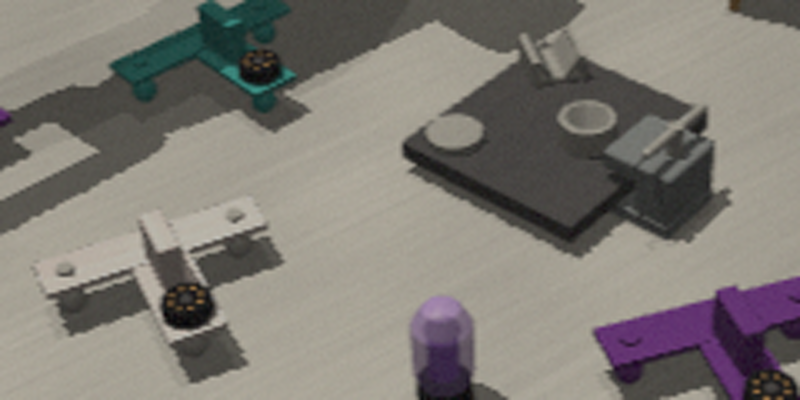

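The crops confirm it: the grey T-plate on three ball feet (top crop 645,250; socket at 660,192) is the target. The seat block has its cup at (181,187), pad at (295,278) and groove at (127,318). Next I'll measure both in the two views.

```bash
cat > h.py <<'E'
import numpy as np,cv2
from plant import ctrl,sensors,optics
def ray(n,uv,z):
    c=optics.camera_params(n);uv=np.atleast_2d(uv).astype(float)
    d=np.c_[uv,np.ones(len(uv))]@np.linalg.inv(c["mtx"]).T@c["R"]
    o=-c["R"].T@c["t"]
    return o+d*((z-o[2])/d[:,2])[:,None]
def proj(n,X):
    c=optics.camera_params(n);q=(np.atleast_2d(X)@c["R"].T+c["t"])@c["mtx"].T
    return q[:,:2]/q[:,2:]
E
python3 - <<'E'
from h import *
for n,rp,rb in(("top",(378,434,174,222),(280,350,160,222)),("scene",(166,245,225,282),(275,380,180,245))):
    f=np.load(f"pics/{n}0.npz");p,d=f["p"],f["d"]
    hsv=cv2.cvtColor(p,cv2.COLOR_RGB2HSV)
    x0,x1,y0,y1=rp
    g=p[y0:y1,x0:x1].astype(int); v=g.max(2)
    print(n,"plate V pct",np.percentile(v,[5,25,50,75,95]))
    c=optics.camera_params(n)
    vv,uu=np.mgrid[0:400,0:640]
    P=(np.stack([(uu-c["mtx"][0,2])/c["mtx"][0,0]*d,(vv-c["mtx"][1,2])/c["mtx"][1,1]*d,d],-1)-c["t"])@c["R"]
    np.save(f"pics/P_{n}.npy",P)
    z=P[y0:y1,x0:x1,2]; print(np.histogram(z,[-20,-5,5,15,25,32,40,46,52,60,68,76,90])) 
    x0,x1,y0,y1=rb
    z=P[y0:y1,x0:x1,2]; print(np.histogram(z,[-20,-5,5,15,25,32,40,46,52,60,68,76,90])) 
E
```

```text
top plate V pct [ 56. 103. 106. 111. 144.]
(array([ 177, 1546,  157,    5,  107,  443,  101,   55,   13,   16,   50,
          7]), array([-20,  -5,   5,  15,  25,  32,  40,  46,  52,  60,  68,  76,  90]))
(array([ 160, 1364,  136,  453, 1278,  427,   99,  170,  195,    8,   15,
         15]), array([-20,  -5,   5,  15,  25,  32,  40,  46,  52,  60,  68,  76,  90]))
scene plate V pct [ 66.  90. 165. 169. 184.]
(array([   0, 3053,   87,   36,   36,  899,   63,  157,   28,   30,  101,
          2]), array([-20,  -5,   5,  15,  25,  32,  40,  46,  52,  60,  68,  76,  90]))
(array([   1, 3225,  141,  321, 1872,  388,  168,  257,  322,   12,   30,
         63]), array([-20,  -5,   5,  15,  25,  32,  40,  46,  52,  60,  68,  76,  90]))
```

```bash
python3 - <<'E'
from h import *
def cen(n,m,z,off):
    k,l,s,c=cv2.connectedComponentsWithStats(m.astype(np.uint8),connectivity=8)
    i=1+np.argmax(s[1:,4]); cs=max(cv2.findContours((l==i).astype(np.uint8),cv2.RETR_EXTERNAL,cv2.CHAIN_APPROX_NONE)[0],key=len)
    return s[i,4],cs.reshape(-1,2)+np.array(off),c[i]+off
for n,rp,rb in(("top",(378,434,174,222),(280,350,150,222)),("scene",(166,245,225,282),(275,380,175,245))):
    p=np.load(f"pics/{n}0.npz")["p"];P=np.load(f"pics/P_{n}.npy")
    x0,x1,y0,y1=rp; V=p[y0:y1,x0:x1].max(2); z=P[y0:y1,x0:x1,2];Q=P[y0:y1,x0:x1]
    # socket: dark and high
    m=(z>40)&(z<56)&(V<90) ; a,cs,c=cen(n,m,48,(x0,y0)); print(n,"socket",a,c,ray(n,c,48).round(1)); 
    m=z>60; pts=Q[m]; r=cv2.minAreaRect(pts[:,:2].astype(np.float32)); print(" bar depth",m.sum(),pts.mean(0).round(1),r)
    m=(z>25)&(z<80)
    a,cs,c=cen(n,m,36,(x0,y0)); w=ray(n,cs,36)[:,:2].astype(np.float32)
    if n=="top":
        bright=cv2.inRange(V,118,255); 
        k,l,s,c=cv2.connectedComponentsWithStats(bright); i=1+np.argmax(s[1:,4]); print(" bright",s[i])
    x0,x1,y0,y1=rb; V=p[y0:y1,x0:x1].max(2); z=P[y0:y1,x0:x1,2];Q=P[y0:y1,x0:x1]
    m=(V>85)&(z>31)&(z<40); a,cs,c=cen(n,m,0,(x0,y0)); e=cv2.fitEllipse(cs.astype(np.float32)); print(" pad",a,e,ray(n,e[0],35.4).round(1))
    bi=cv2.inRange(p[y0:y1,x0:x1],(0,0,0),(66,66,66))
    a,cs,c=cen(n,bi>0,0,(x0,y0)); r=cv2.boxPoints(cv2.minAreaRect(ray(n,cs,28)[:,:2].astype(np.float32))); print(" slab",a,cv2.minAreaRect(ray(n,cs,28)[:,:2].astype(np.float32)),r.round(1).tolist())
# enlarge for pad/cup detail
E
```

```text
top socket 81 [410.30864198 184.18518519] [[ 564.  -344.2   48. ]]
 bar depth 84 [ 504.3 -299.4  273. ] ((461.6597595214844, -209.97100830078125), (41.17927551269531, 312.2945861816406), 23.8875789642334)
 bright [  6  13  47  30 561]
 pad 103 ((335.17620849609375, 202.34390258789062), (10.893865585327148, 11.752279281616211), 56.24276351928711) [[510.8 -92.   35.4]]
 slab 2016 ((561.4542236328125, -17.465011596679688), (192.59693908691406, 179.7677764892578), 12.804368019104004) [[447.6000061035156, 48.79999923706055], [487.5, -126.5], [675.2999877929688, -83.80000305175781], [635.4000244140625, 91.5]]
scene socket 203 [214.48275862 258.60591133] [[ 560.9 -347.4   48. ]]
 bar depth 144 [ 584.6 -363.9  123.3] ((908.9590454101562, -486.39166259765625), (22.740447998046875, 877.068115234375), 69.17326354980469)
 pad 147 ((296.1551818847656, 209.03761291503906), (9.921870231628418, 16.479576110839844), 83.5848617553711) [[512.8 -92.8  35.4]]
 slab 1008 ((610.6502685546875, -59.233489990234375), (233.3796844482422, 137.81520080566406), 60.958133697509766) [[493.79998779296875, -127.80000305175781], [614.2000122070312, -194.6999969482422], [727.5, 9.300000190734863], [607.0999755859375, 76.19999694824219]]
```

```bash
python3 - <<'E'
from h import *
for n,rp,rb in(("top",(378,434,174,222),(280,350,150,222)),("scene",(166,245,225,282),(275,380,175,245))):
    p=np.load(f"pics/{n}0.npz")["p"];P=np.load(f"pics/P_{n}.npy")
    x0,x1,y0,y1=rp;V=p[y0:y1,x0:x1].max(2);Q=P[y0:y1,x0:x1];z=Q[...,2]
    m=((z>66)&(z<78)).astype(np.uint8);k,l,s,c=cv2.connectedComponentsWithStats(m);i=1+np.argmax(s[1:,4])
    pts=Q[l==i];print(n,"bar",len(pts),pts.mean(0).round(1),cv2.minAreaRect(pts[:,:2].astype(np.float32)), ray(n,c[i]+[x0,y0],72).round(1))
    m=((z>28)&(z<44)&(V>115)).astype(np.uint8)
    pts=Q[m>0][:,:2]; 
    # crosspiece: pixels far from socket
    d=np.linalg.norm(pts-[562.5,-346],axis=1); q=pts[(d>70)&(d<125)].astype(np.float32);print(" cross",len(q),cv2.minAreaRect(q),q.mean(0))
    x0,x1,y0,y1=rb;V=p[y0:y1,x0:x1].max(2);Q=P[y0:y1,x0:x1];z=Q[...,2]
    m=((z>46)&(z<56)).astype(np.uint8);k,l,s,c=cv2.connectedComponentsWithStats(m)
    for i in range(1,k):
        if s[i,4]>15: print(" hi",s[i,4],c[i]+[x0,y0],Q[l==i].mean(0).round(1))
g=cv2.cvtColor(np.load("pics/top0.npz")["p"],cv2.COLOR_RGB2GRAY)
for nm,(x0,x1,y0,y1) in dict(cup=(296,330,170,198),plate=(380,434,174,220)).items():
    s=14 if nm!="cup" else 20
    a=cv2.resize(g[y0:y1,x0:x1],None,fx=s,fy=s,interpolation=cv2.INTER_CUBIC);a=cv2.normalize(a,None,0,255,cv2.NORM_MINMAX);cv2.imwrite(f"pics/{nm}.png",a);print(nm,a.shape)
E
```

```text
top bar 65 [ 517.8 -336.1   71.1] ((517.7708740234375, -336.4881591796875), (16.092056274414062, 44.511688232421875), 79.1076889038086) [[ 517.8 -336.    72. ]]
 cross 413 ((486.2738342285156, -331.93890380859375), (154.5900115966797, 34.903099060058594), 79.60779571533203) [ 484.80664 -331.6843 ]
 hi 23 [301.26086957 157.95652174] [661.6  17.6  52.9]
 hi 161 [307.47826087 167.29813665] [629.6  -2.4  52.4]
 hi 76 [311.21052632 183.35526316] [575.6 -13.5  49.9]
 hi 35 [295.71428571 209.02857143] [491.2  40.1  50.2]
 hi 31 [305.06451613 212.41935484] [479.1   9.3  50.4]
scene bar 114 [ 522.6 -339.4   71.3] ((519.9065551757812, -338.7875671386719), (16.320343017578125, 47.043209075927734), 81.04696655273438) [[ 523.5 -339.8   72. ]]
 cross 539 ((487.8978271484375, -332.2907409667969), (156.25926208496094, 39.17102813720703), 79.13543701171875) [ 486.373  -335.2652]
 hi 41 [332.07317073 183.        ] [495.3  38.7  50.1]
 hi 40 [319.075 184.775] [480.3   6.6  50. ]
 hi 126 [336.42063492 205.58730159] [579.6 -17.1  49.9]
 hi 327 [357.3883792  216.17431193] [646.9  -8.2  53. ]
cup (560, 680)
plate (644, 756)
```

View pics/cup.png

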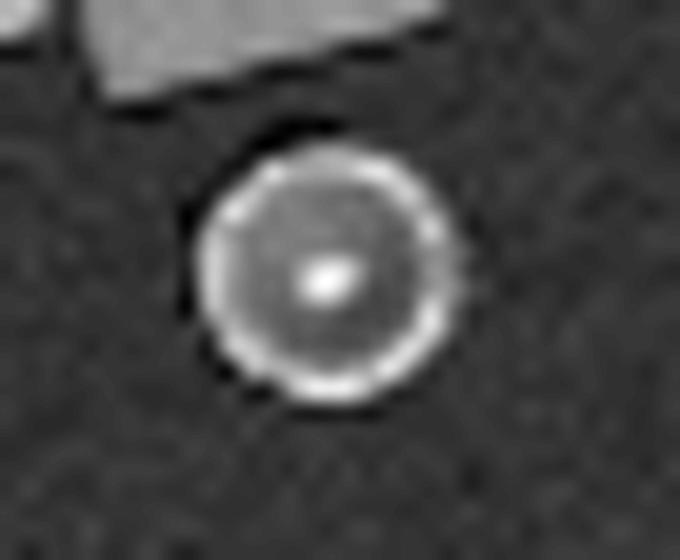

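View pics/plate.png

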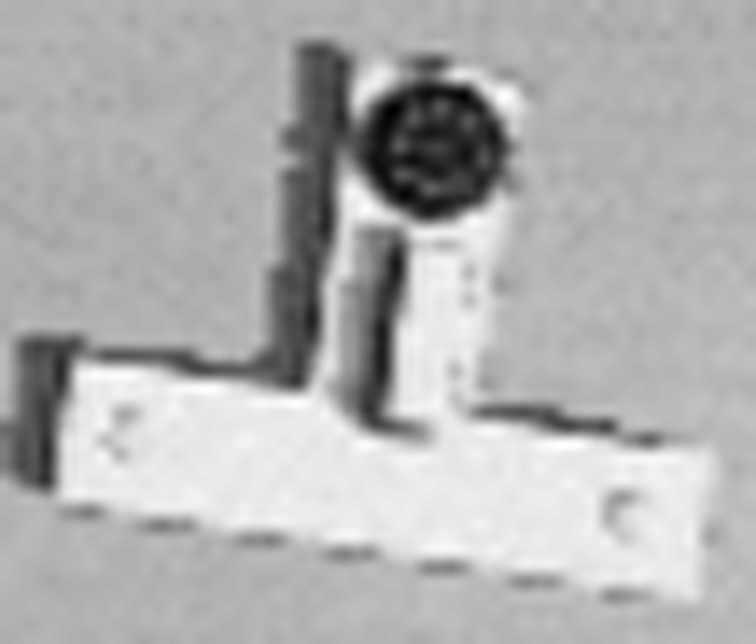

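```bash
python3 - <<'E'
from h import *
print("cup",ray("top",[312.0,183.2],51).round(1),"tube",ray("top",[378,144],80).round(1), "pad-groove check")
st=sensors.read_state();print(st["eef_rot"].round(3) if hasattr(st["eef_rot"],'round') else st["eef_rot"])
def R(yaw):
    c,s=np.cos(yaw),np.sin(yaw);return np.array([[c,s,0],[s,-c,0],[0,0,-1.]])  # tool x=plate x, y=-plate y
for yaw in np.radians([-10.3,12.5,169.7,192.5]):
  for p in([518,-336.8,180],[518,-336.8,68],[529,-27,200]):
    print(np.degrees(yaw).round(),p,np.round(ctrl.solve_ik(p,R(yaw)),2) if ctrl.solve_ik(p,R(yaw)) is not None else None)
E
```

```text
cup [[575.9 -16.2  51. ]] tube [[ 696.7 -237.5   80. ]] pad-groove check
[[ 0.95   0.312 -0.   ]
 [ 0.312 -0.95   0.002]
 [ 0.    -0.002 -1.   ]]
-10.0 [518, -336.8, 180] [-0.72  0.36  1.51 -0.    1.27  1.03]
-10.0 [518, -336.8, 68] [-0.72  0.5   1.57 -0.    1.07  1.03]
-10.0 [529, -27, 200] [-0.21  0.17  1.71 -0.    1.26  1.54]
12.0 [518, -336.8, 180] [-0.72  0.36  1.51 -0.    1.27  0.64]
12.0 [518, -336.8, 68] [-0.72  0.5   1.57 -0.    1.07  0.64]
12.0 [529, -27, 200] [-0.21  0.17  1.71 -0.    1.26  1.14]
170.0 [518, -336.8, 180] [-0.72  0.36  1.51 -0.    1.27 -2.11]
170.0 [518, -336.8, 68] [-0.72  0.5   1.57 -0.    1.07 -2.11]
170.0 [529, -27, 200] [-0.21  0.17  1.71 -0.    1.26 -1.61]
192.0 [518, -336.8, 180] [-0.72  0.36  1.51 -0.    1.27 -2.51]
192.0 [518, -336.8, 68] [-0.72  0.5   1.57 -0.    1.07 -2.51]
192.0 [529, -27, 200] [-0.21  0.17  1.71 -0.    1.26 -2.  ]
```

The cup at (575.9,-16.2) matches the pad/groove prediction to within 0.1 mm. That puts the block at (529.0,-26.6), yaw 12.4°, and the plate at (518.2,-336.8), yaw -10.3°. Grasping now.

```bash
cat >> h.py <<'E'
def R(yaw):
    c,s=np.cos(yaw),np.sin(yaw);return np.array([[c,s,0],[s,-c,0],[0,0,-1.]])
YP=np.radians(-10.3)
E
python3 - <<'E'
from h import *
ctrl.gripper_to(85)
ctrl.move_ptp([518.2,-336.8,190],R(YP))
print(ctrl.move_l([518.2,-336.8,68],vel=120,threshold=8))
s=sensors.read_state();print(s["t"],s["eef_pos"],s["force"])
p,d=optics.grab_frame("scene");cv2.imwrite("pics/pre.png",cv2.resize(p[160:300,130:330],(800,560))[:,:,::-1])
E
```

```text
False
2.9833 [ 518.89930739 -337.41358346   69.05884593] [0.00471867 0.06528567 0.31674205]
```

View pics/pre.png

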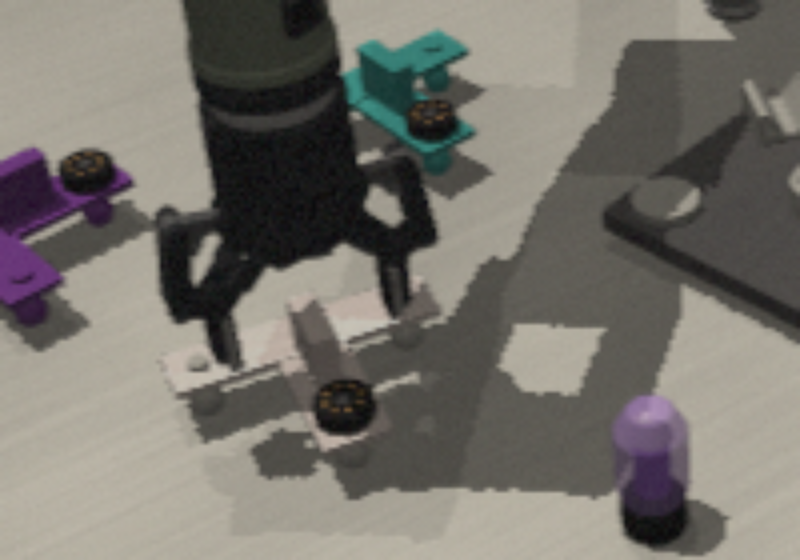

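The fingers straddle the grip bar (crop 318,335), with one finger on each side and both clear of the sheet. Next I'll close, lift, and look again.

```bash
python3 - <<'E'
from h import *
ctrl.gripper_to(10,60)
s=sensors.read_state();print(s["t"],s["grip_width"],np.round(s["force"],2),np.round(s["eef_pos"],1))
ctrl.move_l([518.2,-336.8,180],vel=100)
# bring it over the approach point above the block
ctrl.move_ptp([529.0,-26.6,180],R(np.radians(12.4)))
ctrl.hold(0.4)
s=sensors.read_state();print(s["t"],s["grip_width"],np.round(s["force"],2),np.round(s["wrist_torque"],2),np.round(s["eef_pos"],1),np.degrees(np.arctan2(s["eef_rot"][1][0],s["eef_rot"][0][0])))
for n in("scene","top"):
    p,d=optics.grab_frame(n);np.savez(f"pics/{n}1.npz",p=p,d=d)
    c=p[100:260,220:420] if n=="scene" else p[130:260,220:420]
    cv2.imwrite(f"pics/{n}1.png",cv2.resize(c,(800,int(c.shape[0]*4)),interpolation=cv2.INTER_CUBIC)[:,:,::-1][:600])
E
```

```text
3.6667 14.97913302905942 [-0.31  0.03  1.41] [ 518.3 -337.    68.3]
6.5167 14.80006660954982 [ 0.26 -0.65 -3.84] [ 0.08 -0.04 -0.05] [529.1 -27.2 180. ] 12.33986199514156
```

View pics/scene1.png

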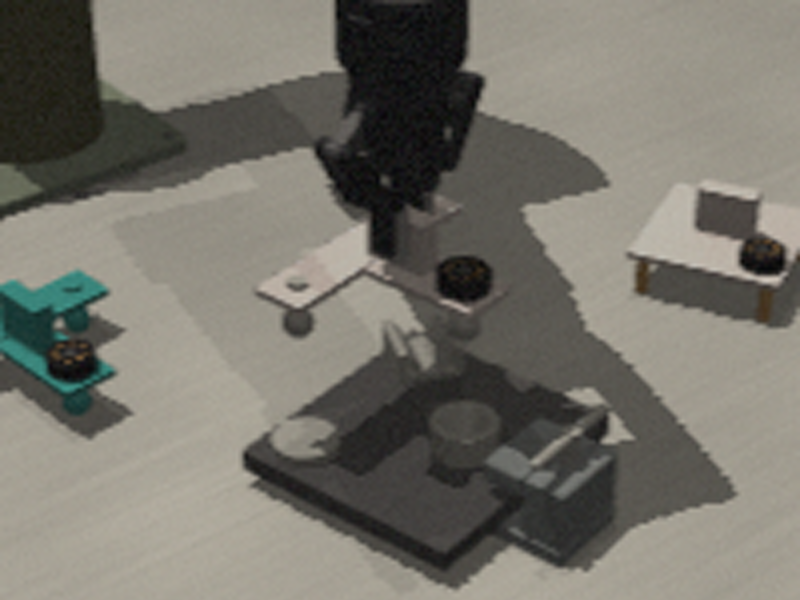

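View pics/top1.png

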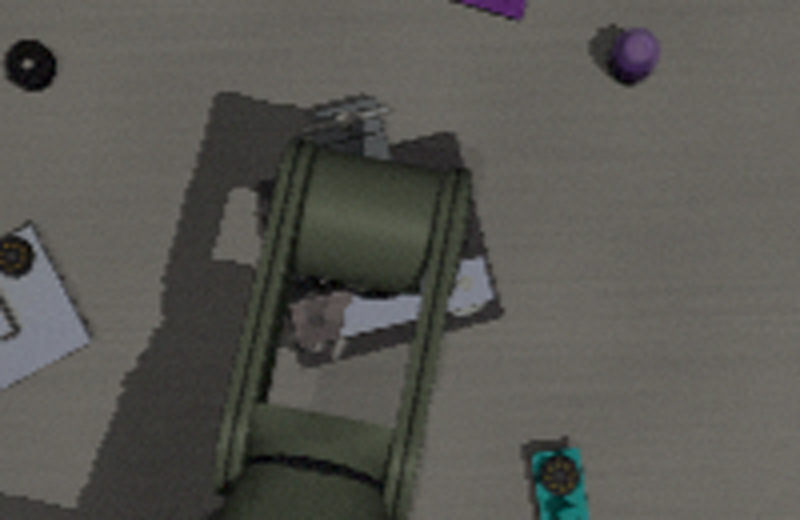

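The plate is held level over the block: socket at scene crop (465,278), rivet at (298,286). I'll check its position in the hand against the expected pose.

```bash
python3 - <<'E'
from h import *
o=np.array([529.1,-27.2,111.7]);a=np.radians(12.34);M=np.array([[np.cos(a),-np.sin(a)],[np.sin(a),np.cos(a)]])
for nm,l,h in(("socket",(47,0),48),("rivet-y",(-32,-60),36)):
    print(nm,"expected",(M@l+o[:2]).round(1),h+o[2])
f=np.load("pics/scene1.npz");p,d=f["p"],f["d"]
c=optics.camera_params("scene")
vv,uu=np.mgrid[0:400,0:640]
P=(np.stack([(uu-c["mtx"][0,2])/c["mtx"][0,0]*d,(vv-c["mtx"][1,2])/c["mtx"][1,1]*d,d],-1)-c["t"])@c["R"]
V=p.max(2)
sub=np.zeros_like(V);sub[160:180,324:348]=1
m=((V<60)&(P[...,2]>151)&(P[...,2]<168)&(sub>0)).astype(np.uint8)
k,l,s,cc=cv2.connectedComponentsWithStats(m);i=1+np.argmax(s[1:,4]);print("socket",s[i],ray("scene",cc[i],159.7).round(1))
print("rivet",ray("scene",[220+298.5/4-.5,100+286.5/4-.5],147.7).round(1))
sheet=(P[...,2]>138)&(P[...,2]<156)&(V>80)&(uu>280)&(uu<350)&(vv>140)&(vv<185)
q=P[sheet]; A=np.c_[q[:,:2]-q[:,:2].mean(0),np.ones(len(q))];w=np.linalg.lstsq(A,q[:,2],rcond=None)[0];r=np.abs(q[:,2]-A@w)<3;w=np.linalg.lstsq(A[r],q[r,2],rcond=None)[0];print("sheet",r.sum(),q[r].mean(0).round(1),"slope deg",np.degrees(w[:2]).round(2))
E
```

```text
socket expected [575.  -17.2] 159.7
rivet-y expected [510.7 -92.7] 147.7
socket [329 164  14  11 127] [[580.3 -23.  159.7]]
rivet [[511.5 -93.7 147.7]]
sheet 424 [521.1 -53.3 148. ] slope deg [-0.14 -0.12]
```

```bash
python3 - <<'E'
from h import *
f=np.load("pics/scene1.npz")["p"]
x0,y0=315,155
a=cv2.resize(f[y0:y0+40,x0:x0+50],None,fx=14,fy=14,interpolation=cv2.INTER_CUBIC)
a=cv2.convertScaleAbs(a,alpha=2)
for h,l in((159.7,17),):
    ang=np.linspace(0,2*np.pi,40);X=np.c_[575+17*np.cos(ang),-17.2+17*np.sin(ang),np.full(40,h)]
    uv=((proj("scene",X)-[x0,y0]+.5)*14).astype(np.int32);cv2.polylines(a,[uv],True,(0,255,0),1)
cv2.imwrite("pics/sock.png",a[:,:,::-1])
E
```

```text
(no output)
```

View pics/sock.png

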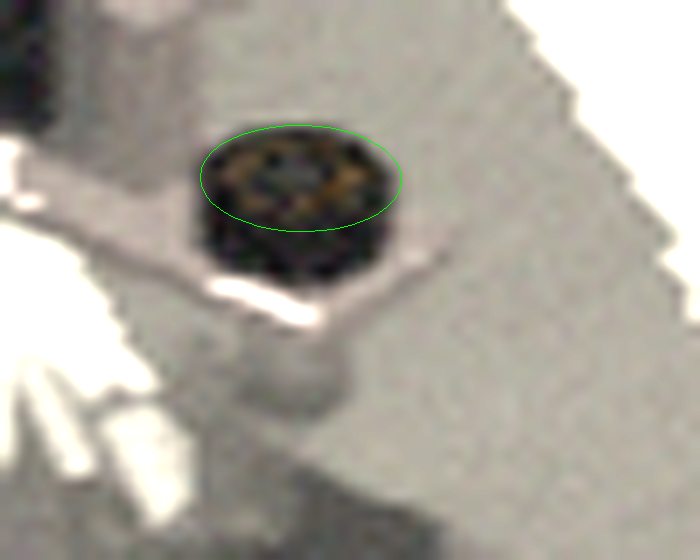

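The expected socket circle fits the picture to about 1 mm; the earlier socket centroid was biased by the socket's side faces. The rivet agrees to about 1 mm and the tilt is under 0.2°, so I'm lowering.

```bash
python3 - <<'E'
from h import *
r=R(np.radians(12.4))
ctrl.move_l([529,-26.6,125],r,vel=80)
ctrl.hold(.2);s=sensors.read_state();print(s["t"],np.round(s["force"],2),np.round(s["eef_pos"],1))
for z in(115,110,107,105,104,103,102):
    hit=ctrl.move_l([529,-26.6,z],vel=20,threshold=5)
    s=sensors.read_state();print(z,hit,s["t"],np.round(s["force"],2),np.round(s["wrist_torque"],2),np.round(s["eef_pos"],1))
    if hit:break
p,d=optics.grab_frame("scene");np.savez("pics/scene2.npz",p=p,d=d)
c=p[130:250,260:410];cv2.imwrite("pics/scene2.png",cv2.resize(c,(750,600),interpolation=cv2.INTER_CUBIC)[:,:,::-1])
E
```

```text
7.6583 [-0.05 -0.72 -3.32] [529.6 -26.7 125.8]
115 False 8.3083 [-1.12 -0.36 -3.88] [ 0.03  0.02 -0.01] [529.  -26.6 114.9]
110 False 8.7083 [ 0.26  0.19 -3.73] [-0.01 -0.03 -0.01] [528.8 -26.6 109.8]
107 False 9.0083 [ 0.41  0.64 -2.95] [ 0.   -0.03 -0.02] [528.8 -26.6 106.8]
105 False 9.2583 [ 0.05  0.24 -4.54] [ 0.1  -0.12  0.1 ] [529.2 -26.5 105.1]
104 False 9.5083 [ 1.47  2.36 -1.63] [ 0.32 -0.26  0.11] [529.5 -26.5 104.3]
103 False 9.7583 [-0.86  2.74  4.22] [ 0.47 -0.07  0.27] [529.7 -26.5 103.9]
102 False 10.0083 [-2.03  1.69  9.49] [0.65 0.28 0.29] [529.8 -26.4 103.8]
```

View pics/scene2.png

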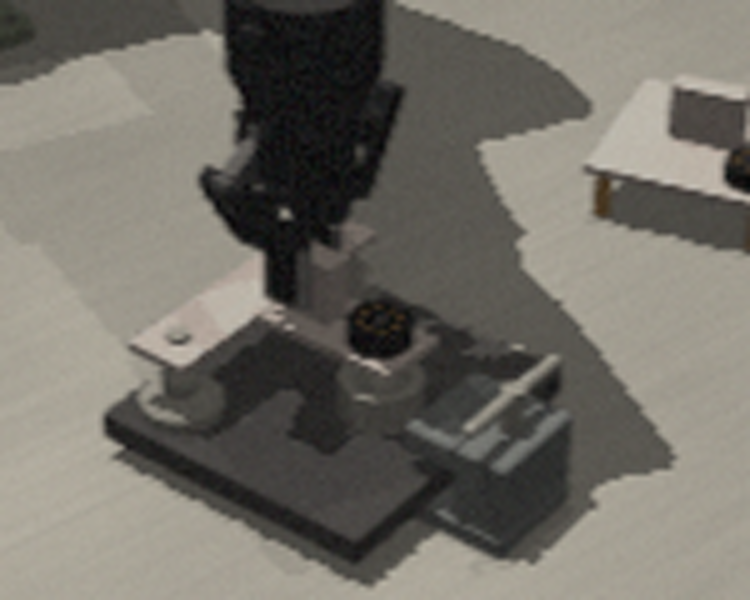

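Contact came at TCP z 103.8 against the expected 103.7. The ball (crop 380,385) is in the cup and the pad ball sits on its pad (180,390). Releasing and retreating.

```bash
python3 - <<'E'
from h import *
ctrl.move_l([529.8,-26.5,103.6],vel=20)
ctrl.gripper_to(24); ctrl.gripper_to(60)
ctrl.hold(.2)
ctrl.move_l([529.8,-26.5,220],vel=100)
s=sensors.read_state();print(s["t"],np.round(s["force"],2),s["grip_width"])
ctrl.set_joints([-1.405,0.207,1.542,0,1.393,-0.15]); ctrl.hold(.3)
for n in("scene","top"):
    p,d=optics.grab_frame(n);np.savez(f"pics/{n}3.npz",p=p,d=d)
    cv2.imwrite(f"pics/{n}3_full.png",p[:,:,::-1])
    c=p[160:250,265:385] if n=="scene" else p[145:225,265:365]
    cv2.imwrite(f"pics/{n}3.png",cv2.resize(c,None,fx=6,fy=6,interpolation=cv2.INTER_CUBIC)[:,:,::-1])
    c=optics.camera_params(n);vv,uu=np.mgrid[0:400,0:640]
    P=(np.stack([(uu-c["mtx"][0,2])/c["mtx"][0,0]*d,(vv-c["mtx"][1,2])/c["mtx"][1,1]*d,d],-1)-c["t"])@c["R"];z=P[...,2];V=p.max(2)
    near=np.hypot(P[...,0]-515,P[...,1]+30)<110
    bar=near&(z>101)&(z<114);b=P[bar];print(n,"bar",len(b),b.mean(0).round(1),cv2.minAreaRect(b[:,:2].astype(np.float32)))
    sh=near&(z>60)&(z<80)&(V>95);q=P[sh];a=np.radians(12.4);L=(q[:,:2]-[529,-26.6])@np.array([[np.cos(a),-np.sin(a)],[np.sin(a),np.cos(a)]])
    A=np.c_[L,np.ones(len(q))];w=np.linalg.lstsq(A,q[:,2],rcond=None)[0];r=np.abs(q[:,2]-A@w)<3;w=np.linalg.lstsq(A[r],q[r,2],rcond=None)[0]
    cr=q[r&(L[:,0]<-14)];print(" sheet z@origin",w[2].round(1),"slopes deg",np.degrees(w[:2]).round(2),"cross",cv2.minAreaRect(cr[:,:2].astype(np.float32)),len(cr))
E
```

```text
12.525 [ 0.02 -0.18  0.51] 60.0628027311888
scene bar 91 [533.7 -29.1 106.7] ((532.6344604492188, -27.444168090820312), (45.86833190917969, 19.996435165405273), 10.016914367675781)
 sheet z@origin 71.8 slopes deg [ 0.03 -0.05] cross ((498.204833984375, -34.90766906738281), (35.35873794555664, 159.00091552734375), 12.41832447052002) 313
top bar 66 [529.3 -25.8 107.6] ((529.5477905273438, -25.738780975341797), (44.117958068847656, 14.838194847106934), 12.564190864562988)
 sheet z@origin 71.0 slopes deg [-0.1  -0.22] cross ((498.0960388183594, -33.371826171875), (34.65787124633789, 153.76034545898438), 12.946430206298828) 287
```

View pics/scene3.png

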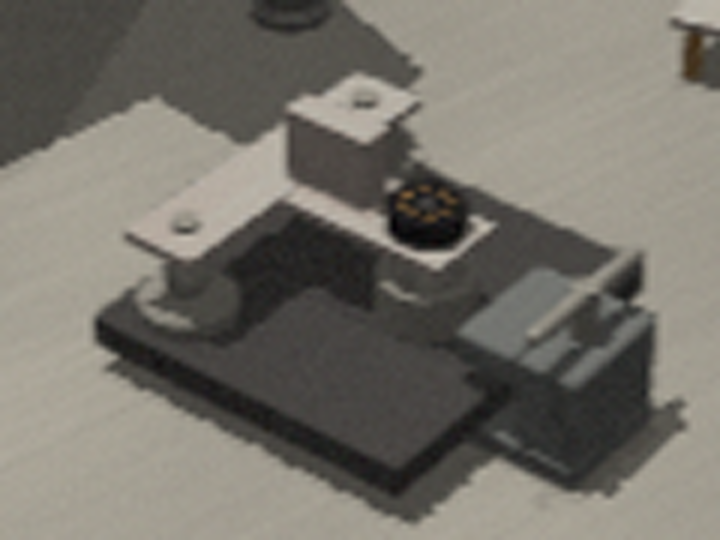

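View pics/top3_full.png

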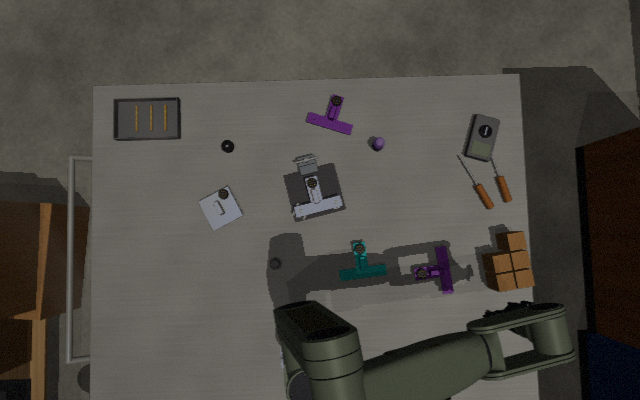

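The plate is seated level (socket at top pixel 312,183). The sheet top measures 71.0–71.8 mm against the expected 71.4. The square plate at (220,208) and the tube at (378,144) are where they were. Handing in.

```bash
python3 -c "
from plant import ctrl,sensors
print(sensors.read_state()['t']);ctrl.finish_job()"
```

```text
15.1667
the job is handed in; nothing more can be done
```

I picked up the grey T-plate by its grip bar, turned it about 23°, lowered it gently onto the seat block and let go. I then moved the arm clear and handed the job in at 15.2 s of the 40 s allowed. The hand-in gives no verdict, so what follows is from my own last pictures.

- **Position:** in the top view the plate's origin is within about 1 mm of the block's, and its yaw is within about 0.6°.
- **Height and tilt:** the sheet top reads 71.0–71.8 mm against the expected 71.4 mm, with tilt at or below 0.25°. First firm contact came at the expected height, within 0.1 mm.
- **Bystanders:** by eye in the top view, the square plate and the glass tube are at the same pixels as at the start.

**Checks that disagreed:**
- **Scene-camera grip bar:** it reads about 3.7 mm further along x than in the top view, and 2.4° off in yaw. I put this down to the bar's side faces being included, because the crosspiece in the same picture agrees with the top view to about 1.5 mm.
- **Socket in the hand:** one centroid was about 8 mm off, biased the same way by the socket's sides. The drawn outline and the rivet agreed to about 1 mm.

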